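# Start a balance calibration and hold the weight ready over the pan

### The job

To start the balance's calibration, turn the black key knob on its front deck clockwise (seen from above) as far as it goes, then let go so that it springs back. Then take the largest of the three steel weights from the wooden tray by its knob, carry it over the bottles and the clear draught ring, and hold it upright and centred about one centimetre above the pan, never letting the weight touch the balance, pan or ring. Finish while still holding it there, motionless, and leave everything else standing where it is.

Things in the scene. Friction and masses are not known exactly. Their poses are not given: they have to be found in the camera images.
- balance: White lab balance, fixed, 250 (its x) x 180 x 66 mm; origin under its centre, -x is its front, facing the robot, turned up to 15 degrees. Round steel pan, 100 mm across, top 80 mm above the bench, centred at x = +45, y = 0, inside a clear plastic draught ring of 136 mm outer diameter, wall 3 mm, rim 122 mm above the bench. On the front deck a flat display (+y) and the key knob (-y).
- pan_top (a point): Centre of the top face of the balance pan (z up, axes as the balance's).
- cal_key (a joint): Angle of the spring-return key knob, rad: 0 at rest, growing clockwise seen from above, hard stop at 1.05 (60 degrees). A spring drives it back to 0 when let go; it takes 0.024 N m to start and 0.087 N m at the stop.
- cal_key_grip (a point): On the key knob's vertical axis at grip height, 93 mm above the bench, at x = -85, y = -45 mm on the balance; turns with the knob. The black upright grip bar is 40 mm long (this point's x; at rest the balance's x), 10 mm thick (its y), and spans 72 to 102 mm above the bench.
- weight_tray: Wooden tray, fixed, 250 (its x) x 90 x 14 mm, rim 6 mm thick, inner floor 6 mm above the bench; origin at the centre of its underside. The three steel weights stand in it in one row along its x, at -78, 0 and +78 mm in any order, to within a few mm.
- weight_large: The largest weight, 0.5 kg, polished steel: a cylinder 40 mm in diameter and 46 mm high, a neck 14 mm in diameter, and a round knob 24 mm in diameter from 61 to 78 mm above its base. Origin at the centre of its underside, z up its axis.
- weight_large_knob (a point): On the axis of the largest weight, in its knob, 70 mm above its underside: the place to grip.
- weight_mid: Middle weight, 0.2 kg, same shape, 28 mm in diameter, 60 mm tall; origin under its centre. To be left.
- weight_small: Smallest weight, 0.1 kg, same shape, 22 mm in diameter, 48 mm tall; origin under its centre. To be left.
- wash_bottle: White plastic wash bottle, 64 mm in diameter, 155 mm tall, standing loose between tray and balance; origin under its centre.
- reagent_jar: Amber glass jar, 60 mm in diameter, 115 mm tall, standing loose between tray and balance; origin under its centre.
- beaker: Empty glass beaker, 72 mm across its rim, 90 mm tall, loose; origin under its centre.
- slide_box: Small closed white carton, 60 x 100 x 35 mm, loose; origin under its centre.
- brush: Balance brush, 180 mm long, lying loose on the bench; origin at its underside.
Things that resemble listed ones, but are neither listed nor needed, are in the scene too. Leave any green or yellow look-alike of the weight_large alone.

How it is judged (in metres and radians):
On the way, in this order (a step that is already met when the one before it is completed fails the run):
1. the key knob is turned clockwise to its stop (value of joint cal_key above 0.95 rad), for 0.1 s.
2. the key knob is let go and has sprung back (value of joint cal_key below 0.08 rad), for 0.1 s.
3. the largest weight is lifted out of the tray in the gripper (contact force between weight_large and the fingers above 1 N and height (world z) of weight_large above 0.04 m), for 0.2 s.
At the end, for the whole second after the job is handed in: The largest weight is held in the gripper, still and upright (within 7 degrees), its underside 3 to 20 mm above the pan, its axis within 10 mm of the pan's centre, not touching the balance; the key knob is back at rest; the other weights and bystanders are within 25 mm of where they stood (contact force between weight_large and the fingers above 1 N and horizontal distance between weight_large and pan_top below 0.01 m and z of weight_large in the frame of pan_top between 0.003 and 0.02 m and angle between weight_large's own z axis and vertical below 0.12 rad and linear speed of weight_large below 0.02 m/s and contact force between weight_large and balance below 0.1 N and value of joint cal_key below 0.08 rad and distance of each of wash_bottle, reagent_jar, beaker, slide_box, brush, weight_mid, weight_small from where it was at the start of the episode below 0.025 m); the arm keeps its last pose, push and grip.
It fails at once if the weight touches the balance, its pan or its draught ring (contact force between weight_large and balance above 0.3 N).
It fails at once if another weight or a bystander is pushed more than 25 mm or knocked over (distance of any of wash_bottle, reagent_jar, beaker, slide_box, brush, weight_mid, weight_small from where it was at the start of the episode above 0.025 m or angle between any of wash_bottle, reagent_jar, beaker, slide_box, weight_mid, weight_small's own z axis and vertical above 0.6 rad).
It also fails if it takes over 56 s, if anything falls off the work surface, if the arm or the gripper's body presses on something with over 40 N, if the wrist force passes 120 N, or if a joint passes its speed limit or range.

### The arm

A 6-joint arm with a two-finger parallel gripper is mounted at the origin on the work surface. World frame = base frame: x ahead of the robot, y to its left, z up, the work surface at z = 0. Lengths are in m, angles in degrees, forces in N, time in s.
With the tool pointing down it reaches from about 0.3 to 0.875 m from the base axis. Payload 6.4 kg.
Tool frame: the origin (TCP) lies on the mounting face of the last link; the fingertips stand 166 mm ahead of it and the grasp point (between the pads) lies 147 mm ahead of it (ctrl.pinch_z is the distance from the TCP to the grasp point, in m); z points along the fingers, y is the line along which they close (so a half turn about z gives the same grasp; the last joint's range is limited). The gripper opens to 88 mm and grips with 3 to 60 N. Pads are 18 mm wide; open, the fingers measure 123 mm over their backs; the gripper's body (75 mm by 187 mm) begins 45 mm behind the grasp point.
Start: joints at [-76.45, 10.359, 92.074, -0, 77.567, -11.82], TCP at [0.246, -0.52, 0.405] pointing down, gripper open.
Joint ranges: [-171.53, 171.53], [-51.25, 118.39], [17.06, 147.69], [-65.23, 245.23], [0, 150.52], [-178.68, 178.68]. Speed limits (degrees/s): [147.25, 147.25, 172.46, 180, 180, 180].

### API

Orientations are given as [roll, pitch, yaw] about the fixed x, y, z axes, in that order (R = Rz(yaw) Ry(pitch) Rx(roll)).
In Python, from rig import ctrl, cams, ticket gives the robot as it stands. The module is installed in compiled form; this text tells all that it offers.
- The arm moves only by the tool servo_tool, never from a script. Its argument "targets" is a list that holds one entry, the list of rows, each a list of 7 numbers: the turn, a rotation vector about the tool's x, y, z normalised to -1 to 1, where 1 is 5 degrees, then the shift along the tool's x, y, z normalised to -1 to 1, where 1 is 80 mm, then the opening, from -1 (shut) to 1 (fully open), so that 0 is half open. A call has exactly 10 rows; each row shifts and turns the commanded pose from where the row before left it, along the tool's axes as they then stand; what a row does not reach is not made up. A row lasts 1/12 s, in which the tool goes at most 41.7 mm and 7.16 degrees, less where a joint would pass 70% of its speed; a pose out of reach is approached as far as the arm can. A call with a number of a shift or a turn outside -1 to 1 is refused whole. A call with a gripper value outside its range is refused whole. The fingers move at their own pace and stop on an object; "squeeze" is the grip in N (left out, the last holds). Time passes only in rows, so rows that do not move let the fingers close, or fill a call up. It gives the time, the measured TCP pose, the force, the opening and the grip force at its end, in the units of the state.
- ctrl.state(): the state, without advancing time (a new reading comes with each control period).
- cams.snapshot(name): name is "side" or "top"; returns the picture (420x560x3 uint8, red, green, blue); there is no depth.
- cams.get_calibration(name): a dict with "camera_matrix" (3x3 intrinsics, pixels), "k1" (the pictures are not rectified: a ray, as slopes to the right and down, at radius r is drawn at 1 + k1 r^2 times it, then the intrinsics apply), "R" (3x3) and "t" (3): a world point X has camera coordinates R X + t. Camera axes: x right, y down, z forward; pixel columns grow to the right and rows downward; lengths in m; the calibration is good to about 2 mm. A picture is of the moment at which its call begins. get_calibration takes no time and is no camera call.
- ticket.hand_in(): hands the job in; it is judged then, once.
The state is a dict: "t": time; "joint_positions": joint angles; "qd": joint speeds; "joint_torque": joint torques, N m; "tool_pos": TCP position; "tcp_rot": TCP orientation; "contact_force": force on the tool from outside, world axes, zero at the start; "ft_torque": the same for the moment, N m; "grip_width": finger opening in m; "gripper_force": force on a finger pad.
Only numpy, scipy, OpenCV 4.12 (cv2) and the standard library are available. Lean on these libraries where they do the work, as an engineer would, in place of code of your own. Each camera call takes 0.05 s, during which the arm holds its last target. There are 200 camera calls.

## Working session

There is one attempt and no reset: what is moved stays moved. The work goes in short steps, Python scripts to look and compute and a tool call to move; the robot and the scene stay as the last step left them, time stands still between calls to the robot, and variables do not carry over. Pictures are saved under pics/ and viewed, at most 10 in all, crops included, and the job is handed in when it is done.

Besides the shell and the picture viewer there is one more tool, called as name(argument=value, ...), one argument or row to a line, values as JSON. servo_tool: Moves the arm, as the interface text tells. Scaled input: -1 to 1 covers 80 mm each way for a shift and 5 degrees each way for a turn. Its arguments: {"type":"object","properties":{"targets":{"type":"array"},"squeeze":{"type":"number"}},"required":["targets"]}

```bash
mkdir -p pics; cat > h.py <<'E'
import numpy as np, cv2
from rig import ctrl, cams
def ray(name,u,v):
    c=cams.get_calibration(name);K=np.array(c["camera_matrix"]);R=np.array(c["R"]);t=np.array(c["t"])
    d=cv2.undistortPoints(np.array([[[u,v]]],float),K,np.array([c["k1"],0,0,0,0.]))[0,0] 
    return -R.T@t, R.T@np.array([d[0],d[1],1])
def onz(name,u,v,z):
    o,d=ray(name,u,v); return o+d*(z-o[2])/d[2]
def proj(name,X):
    c=cams.get_calibration(name);K=np.array(c["camera_matrix"]);R=np.array(c["R"]);t=np.array(c["t"])
    return cv2.projectPoints(np.array([X],float),cv2.Rodrigues(R)[0],t,K,np.array([c["k1"],0,0,0,0.]))[0].ravel()
def tri(u1,u2):
    o1,d1=ray("top",*u1);o2,d2=ray("side",*u2)
    s=np.linalg.lstsq(np.c_[d1,-d2],o2-o1,rcond=None)[0]
    a,b=o1+s[0]*d1,o2+s[1]*d2; return (a+b)/2,np.linalg.norm(a-b)
E
python3 - <<'E'
from h import *
for n in("top","side"):
    im=cams.snapshot(n); cv2.imwrite(f"pics/{n}0.png",cv2.resize(im[...,::-1],(784,588),interpolation=cv2.INTER_CUBIC)); cv2.imwrite(f"pics/{n}raw.png",im[...,::-1])
    print(n,cams.get_calibration(n))
print(ctrl.state())
E
```

```text
top {'camera_matrix': array([[537.84892662,   0.        , 284.56814153],
       [  0.        , 537.84892662, 219.31837422],
       [  0.        ,   0.        ,   1.        ]]), 'k1': -0.013051036332724477, 'R': array([[ 4.94791577e-03, -9.99987627e-01,  5.14688356e-04],
       [-9.98179488e-01, -4.96990658e-03, -6.01083154e-02],
       [ 6.01101297e-02, -2.16340477e-04, -9.98191728e-01]]), 't': array([-0.03837914,  0.53876798,  1.82718992])}
side {'camera_matrix': array([[445.29317008,   0.        , 274.54844614],
       [  0.        , 445.29317008, 209.00721866],
       [  0.        ,   0.        ,   1.        ]]), 'k1': -0.024107041607729862, 'R': array([[-0.97834169, -0.20692657,  0.00537828],
       [-0.16222658,  0.75034569, -0.64083062],
       [ 0.12856931, -0.62782381, -0.76766346]]), 't': array([0.52199675, 0.14371365, 1.31785037])}
{'t': 0.1, 'joint_positions': array([-7.64495293e+01,  1.03930691e+01,  9.21246830e+01, -1.70145374e-03,
        7.75663874e+01, -1.18188508e+01]), 'qd': array([ 0.10079576, -0.1125172 , -0.23190468,  0.05723004,  0.03390226,
        0.14017326]), 'joint_torque': array([-7.04195060e-06, -4.34825599e+01, -3.42696726e+01,  7.04197423e-02,
        3.41101515e-02, -2.17265404e-05]), 'tool_pos': array([ 0.24632939, -0.51931636,  0.40395536]), 'tcp_rot': array([-1.79917304e+02, -1.56074836e-02,  2.53696778e+01]), 'contact_force': array([-0.96010278, -0.19656585,  0.03396625]), 'ft_torque': array([ 0.02288559, -0.0375233 ,  0.03465882]), 'gripper_force': 0.0, 'grip_width': 0.08785095187221062}
```

View pics/top0.png

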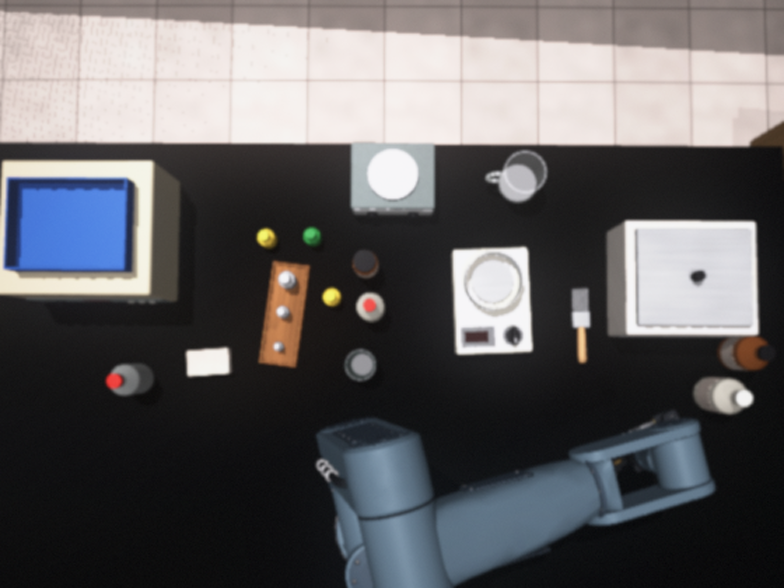

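View pics/side0.png

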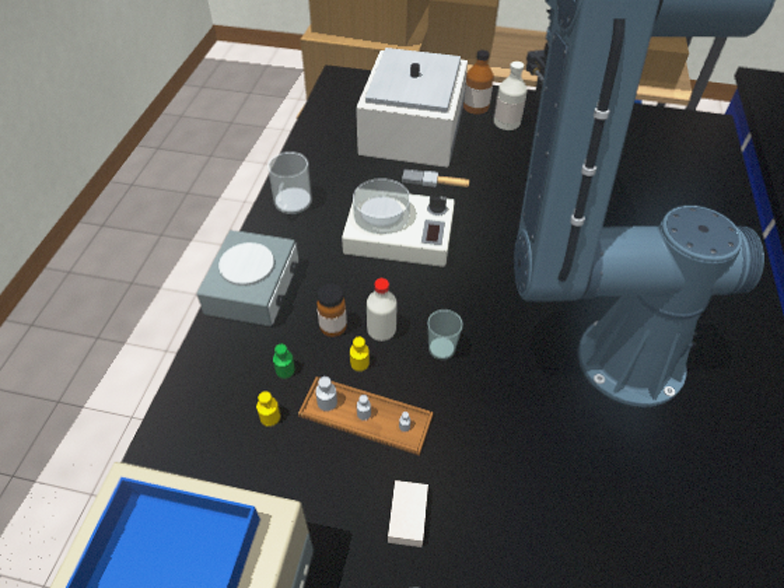

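The top view shows the balance around (492,300) and the key knob at (513,335). The wooden tray runs from (290,262) to (280,365), with the weights at (287,280), (284,312) and (279,347). The side view shows the same weights at (325,393), (363,406) and (405,421).

Candidates for weight_large in the top view:
- steel (287,280), the largest in the tray
- steel (284,312), mid
- steel (279,347), small
- yellow (266,238) and (332,296), and green (312,236), all look-alikes outside the tray

I choose the steel one at (287,280) and check it in one crop.

```bash
python3 - <<'E'
from h import *
t=cv2.imread("pics/topraw.png");s=cv2.imread("pics/sideraw.png")
a=cv2.resize(t[165:275,175:255],None,fx=5,fy=5,interpolation=cv2.INTER_CUBIC)
b=cv2.resize(t[170:260,315:390],None,fx=5,fy=5,interpolation=cv2.INTER_CUBIC)
H=np.zeros((560,790,3),np.uint8);H[:550,:400]=a;H[:450,405:780]=b
cv2.imwrite("pics/crop0.png",H)
k=1/1.4
print("weight knob",tri((287*k,277*k),(325*k,383*k)))
print("key",tri((514*k,334*k),(437*k,203*k)))
# balance top by white mask
g=t.astype(int); m=((g.min(2)>150)).astype(np.uint8); m[:, :320]=0;m[:,385:]=0;m[:170]=0;m[260:]=0
c=max(cv2.findContours(m,0,2)[0],key=cv2.contourArea); r=cv2.minAreaRect(c); bx=cv2.boxPoints(r)
P=np.array([onz("top",*p,0.066) for p in bx]);print(r,P.round(4),P.mean(0),[np.linalg.norm(P[i]-P[i-1]) for i in range(4)])
hsv=cv2.cvtColor(t,cv2.COLOR_BGR2HSV)
m=cv2.inRange(hsv,(3,80,60),(18,255,255));m[:170]=0;m[275:]=0;m[:,:175]=0;m[:,230:]=0
m=cv2.morphologyEx(m,cv2.MORPH_OPEN,np.ones((3,3)))
c=max(cv2.findContours(m,0,2)[0],key=cv2.contourArea);r=cv2.minAreaRect(c);P=np.array([onz("top",*p,0.014) for p in cv2.boxPoints(r)])
print("tray",P.round(4),P.mean(0),[np.linalg.norm(P[i]-P[i-1]) for i in range(4)])
for n,u in dict(wash=(370,305),jar=(365,263),yel=(332,296),beaker=(361,365)).items(): print(n,onz("top",u[0]*k,u[1]*k,{'wash':.155,'jar':.115,'yel':.07,'beaker':.09}[n]).round(3))
E
```

```text
weight knob (array([0.6041314 , 0.229781  , 0.06943548]), np.float64(0.004123557049037567))
key (array([ 0.47086026, -0.30844444,  0.08278266]), np.float64(0.003682211291446367))
((350.99127197265625, 214.2860565185547), (74.9172134399414, 54.199764251708984), 87.66268920898438) [[ 0.6754 -0.1617  0.066 ]
 [ 0.6838 -0.3433  0.066 ]
 [ 0.4333 -0.3522  0.066 ]
 [ 0.4251 -0.1721  0.066 ]] [ 0.5544117  -0.25731813  0.066     ] [np.float64(0.2504987542269959), np.float64(0.18180811504665007), np.float64(0.250667252252182), np.float64(0.18028589123731237)]
tray [[0.4013 0.3093 0.014 ]
 [0.656  0.277  0.014 ]
 [0.6427 0.1808 0.014 ]
 [0.3882 0.2139 0.014 ]] [0.52205017 0.24523143 0.014     ] [np.float64(0.09632996746863379), np.float64(0.2567569880531997), np.float64(0.0971235732210142), np.float64(0.2565899702982133)]
wash [0.535 0.029 0.155]
jar [0.635 0.042 0.115]
yel [0.561 0.122 0.07 ]
beaker [0.398 0.051 0.09 ]
```

View pics/crop0.png

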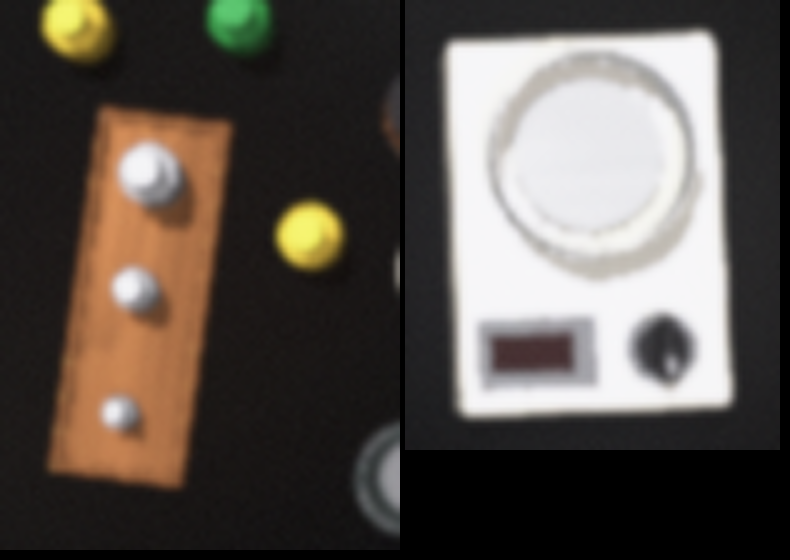

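Balance: the top corners give 250 x 181 mm, which matches the description. Its centre is (0.554,-0.257) and its yaw about 2.2°, so the key is at (0.471,-0.306), in agreement with triangulation, and the pan is at (0.599,-0.256). The crop confirms the big steel weight at the far end of the tray, with its knob at about (0.602,0.232,0.07).

servo_tool(
  targets=[
    [[0,0,0.93,0,0,0,1],[0,0,0.93,0,0,0,1],[0,0,0.93,0,0,0,1],[0,0,0.93,0,0,0,1],[0,0,0.93,0,0,0,1],[0,0,0,0.29,-0.256,0,1],[0,0,0,0.29,-0.256,0,1],[0,0,0,0.29,-0.256,0,1],[0,0,0,0.29,-0.256,0,1],[0,0,0,0.29,-0.256,0,1]],
  ],
  squeeze=30,
)

```text
t: 0.93
tool_pos: [0.3592, -0.4117, 0.4043]
tcp_rot: [-180.0, 0.0, 2.1]
contact_force: [1.1, 0.5, 0.5]
grip_width: 0.0883
gripper_force: 0.0
```

servo_tool(
  targets=[
    [[0,0,0,0.29,-0.256,0,1],[0,0,0,0.29,-0.256,0,1],[0,0,0,0.29,-0.256,0,1],[0,0,0,0.29,-0.256,0,1],[0,0,0,0.29,-0.256,0,1],[0,0,0,0,0,0.25,1],[0,0,0,0,0,0.25,1],[0,0,0,0,0,0.25,1],[0,0,0,0,0,0,1],[0,0,0,0,0,0,1]],
  ],
)

```text
t: 1.77
tool_pos: [0.4703, -0.3059, 0.3435]
tcp_rot: [-179.9, 0.1, 2.1]
contact_force: [-0.7, 0.5, 0.7]
grip_width: 0.0884
gripper_force: 0.0
```

servo_tool(
  targets=[
    [[0,0,0,0,0,0.25,1],[0,0,0,0,0,0.25,1],[0,0,0,0,0,0.25,1],[0,0,0,0,0,0.25,1],[0,0,0,0,0,0.22,1],[0,0,0,0,0,0,1],[0,0,0,0,0,0,-0.4],[0,0,0,0,0,0,-0.4],[0,0,0,0,0,0,-0.4],[0,0,0,0,0,0,-0.4]],
  ],
)

```text
t: 2.6
tool_pos: [0.4712, -0.3068, 0.2488]
tcp_rot: [179.9, -0.1, 2.1]
contact_force: [-0.6, 0.2, -0.2]
grip_width: 0.0639
gripper_force: 0.0
```

```bash
python3 - <<'E'
from h import *
t=cams.snapshot("top")[...,::-1];s=cams.snapshot("side")[...,::-1]
H=np.hstack([cv2.resize(t[150:290,290:410],(400,466)),cv2.resize(s[90:210,220:350],(400,466))])
cv2.imwrite("pics/key1.png",H); st=ctrl.state();print(st['tool_pos'],st['grip_width'])
E
```

```text
[ 0.47093293 -0.30656275  0.24820039] 0.0555198732110762
```

View pics/key1.png

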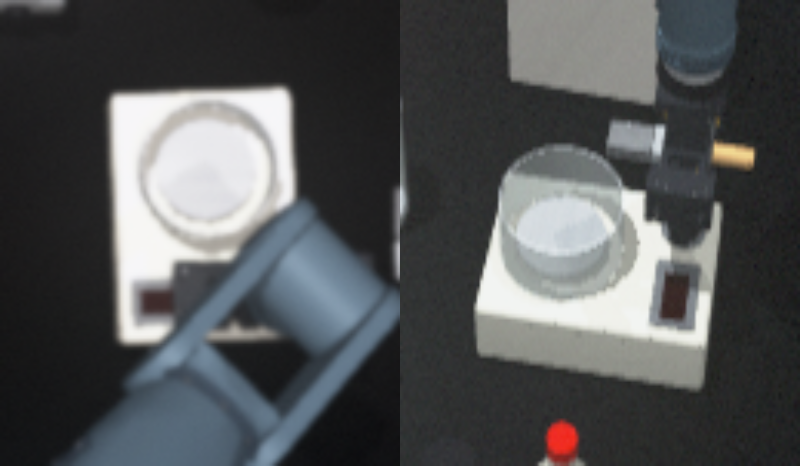

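The picture shows the fingers coming down around the knob, clear of the ring. In the right half the fingertips are at about (690,240), just behind the display. I'll lower 4 mm and close.

servo_tool(
  targets=[
    [[0,0,0,0,0,0.05,-0.4],[0,0,0,0,0,0,-1],[0,0,0,0,0,0,-1],[0,0,0,0,0,0,-1],[0,0,0,0,0,0,-1],[0,0,0,0,0,0,-1],[0,0,0,0,0,0,-1],[0,0,0,0,0,0,-1],[0,0,0,0,0,0,-1],[0,0,0,0,0,0,-1]],
  ],
)

```text
t: 3.53
tool_pos: [0.4706, -0.3072, 0.2432]
tcp_rot: [179.9, -0.0, 2.1]
contact_force: [-0.0, -4.4, -2.5]
grip_width: 0.0094
gripper_force: 30.0
```

servo_tool(
  targets=[
    [[0,0,1,0,0,0,-1],[0,0,1,0,0,0,-1],[0,0,1,0,0,0,-1],[0,0,1,0,0,0,-1],[0,0,1,0,0,0,-1],[0,0,1,0,0,0,-1],[0,0,1,0,0,0,-1],[0,0,1,0,0,0,-1],[0,0,1,0,0,0,-1],[0,0,1,0,0,0,-1]],
  ],
)

```text
t: 4.37
tool_pos: [0.4703, -0.3081, 0.2432]
tcp_rot: [179.8, -0.2, -48.1]
contact_force: [-3.5, -10.4, -4.5]
grip_width: 0.0098
gripper_force: 30.0
```

servo_tool(
  targets=[
    [[0,0,0.6,0,0,0,-1],[0,0,0.6,0,0,0,-1],[0,0,0.5,0,0,0,-1],[0,0,0.3,0,0,0,-1],[0,0,0,0,0,0,-1],[0,0,0,0,0,0,-1],[0,0,0,0,0,0,-1],[0,0,0,0,0,0,-1],[0,0,0,0,0,0,-1],[0,0,0,0,0,0,-1]],
  ],
)

```text
t: 5.2
tool_pos: [0.4701, -0.3082, 0.2432]
tcp_rot: [179.8, -0.2, -57.9]
contact_force: [-3.2, -10.2, -3.8]
grip_width: 0.0097
gripper_force: 30.0
```

```bash
python3 -c "
from rig import ctrl
s=ctrl.state();print(s['ft_torque'],s['contact_force'],s['tcp_rot'],s['joint_positions'])"
```

```text
[-1.42775764  0.46815876  0.09932331] [ -3.16299747 -10.17446357  -3.81567967] [179.84310158  -0.18284492 -57.88368097] [-45.29509351  20.10901621 100.59283173  -0.22477164  59.15409257
 102.70384269]
```

servo_tool(
  targets=[
    [[0,0,0.5,0,0,0,-1],[0,0,0.3,0,0,0,-1],[0,0,0,0,0,0,-1],[0,0,0,0,0,0,-1],[0,0,0,0,0,0,-1],[0,0,0,0,0,0,-1],[0,0,0,0,0,0,-1],[0,0,0,0,0,0,-1],[0,0,0,0,0,0,-1],[0,0,0,0,0,0,-1]],
  ],
)

```text
t: 6.03
tool_pos: [0.4701, -0.3082, 0.2432]
tcp_rot: [179.8, -0.2, -61.8]
contact_force: [-3.1, -9.9, -4.4]
grip_width: 0.0102
gripper_force: 30.0
```

```bash
python3 -c "
from rig import ctrl
s=ctrl.state();print(s['ft_torque'],s['contact_force'],s['tcp_rot'])"
```

```text
[-1.55626487  0.44997754  0.60329562] [-3.08920538 -9.85739348 -4.35364218] [179.83371165  -0.20152447 -61.81924415]
```

The torque rose from 0.10 to 0.60 N m, so the knob is at its stop. I'll release it with a part opening, so the finger stays off the ring, then rise.

servo_tool(
  targets=[
    [[0,0,0,0,0,0,0.15],[0,0,0,0,0,0,0.15],[0,0,0,0,0,0,0.15],[0,0,0,0,0,0,0.15],[0,0,0,0,0,0,0.15],[0,0,0,0,0,0,0.15],[0,0,0,0,0,0,0.15],[0,0,0,0,0,-0.2,0.15],[0,0,0,0,0,-0.35,0.15],[0,0,0,0,0,-0.45,0.15]],
  ],
)

```text
t: 6.87
tool_pos: [0.4697, -0.305, 0.321]
tcp_rot: [179.9, 0.4, -61.9]
contact_force: [0.7, 0.5, -0.6]
grip_width: 0.0504
gripper_force: 0.0
```

servo_tool(
  targets=[
    [[0,0,0,0,0,-0.45,0.15],[0,0,0,0,0,-0.45,0.15],[0,0,-1,0,0,0,0.15],[0,0,-1,0,0,0,0.15],[0,0,-1,0,0,0,0.15],[0,0,-1,0,0,0,0.15],[0,0,-1,0,0,0,0.15],[0,0,-1,0,0,0,0.15],[0,0,-1,0,0,0,0.15],[0,0,0,0,0,0,0.15]],
  ],
)

```text
t: 7.7
tool_pos: [0.4706, -0.3058, 0.3947]
tcp_rot: [-180.0, 0.1, -26.7]
contact_force: [-0.1, 0.8, 0.1]
grip_width: 0.0507
gripper_force: 0.0
```

```bash
python3 - <<'E'
from h import *
t=cams.snapshot("top")[...,::-1];s=cams.snapshot("side")[...,::-1]
H=np.hstack([cv2.resize(t[165:275,175:285],(400,400),interpolation=2),cv2.resize(s[90:210,220:350],(400,400),interpolation=2)])
cv2.imwrite("pics/key2.png",H); st=ctrl.state();print(st['tool_pos'],st['tcp_rot'],st['joint_positions'])
E
```

```text
[ 0.47063239 -0.30596613  0.39485476] [-1.79974363e+02  4.26560900e-02 -2.70207126e+01] [-4.51452296e+01  9.15016273e+00  9.46423944e+01  1.14225478e-02
  7.62559581e+01  7.18727740e+01]
```

View pics/key2.png

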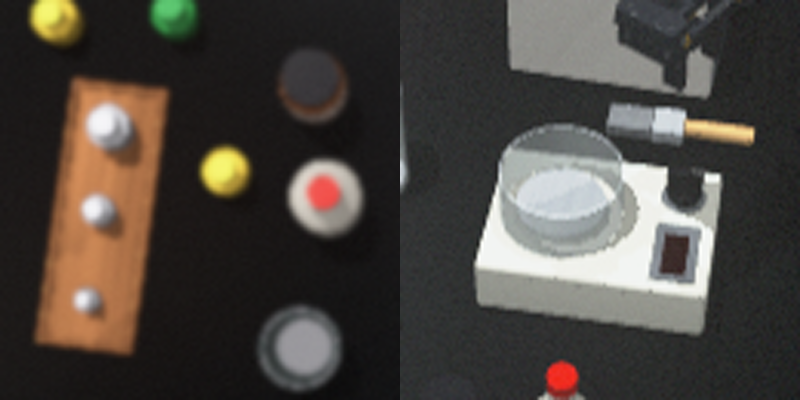

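The key has sprung back: in the right half the bar at (685,185) is in line with the balance again. Nothing else has moved. In the left half the large weight is at (110,127). I'll refine the weight and pan positions.

```bash
python3 - <<'E'
from h import *
t=cams.snapshot("top")[...,::-1].copy()
hsv=cv2.cvtColor(t,cv2.COLOR_BGR2HSV);m=cv2.inRange(hsv,(0,0,90),(180,70,255))
m[:185]=0;m[215:]=0;m[:,:190]=0;m[:,222:]=0
c=max(cv2.findContours(m,0,2)[0],key=cv2.contourArea);p,r=cv2.minEnclosingCircle(c);M=cv2.moments(c);q=(M['m10']/M['m00'],M['m01']/M['m00'])
print(p,r,q,[onz("top",*p,.052),onz("top",*q,.052)])
w=onz("top",*p,.052);k=1/1.4
print("side pred knob",proj("side",[w[0],w[1],.084])*1.4,"top",proj("top",[w[0],w[1],.084])*1.4)
print("pan by crop", onz("top",351.6,201,.08))
E
```

```text
(204.64285278320312, 199.35714721679688) 6.566090106964111 (204.58858858858858, 199.23573573573572) [array([0.60282712, 0.23390326, 0.052     ]), array([0.60323693, 0.23409193, 0.052     ])]
side pred knob [323.48078125 380.7905572 ] top [284.49984552 277.78509642]
pan by crop [ 0.59707622 -0.25768475  0.08      ]
```

servo_tool(
  targets=[
    [[0,0,-1,0,0,0,0.4],[0,0,-1,0,0,0,0.4],[0,0,-1,0,0,0,0.4],[0,0,-1,0,0,0,0.4],[0,0,0,0.05,-0.43,0,0.4],[0,0,0,0.05,-0.43,0,0.4],[0,0,0,0.05,-0.43,0,0.4],[0,0,0,0.05,-0.43,0,0.4],[0,0,0,0.05,-0.43,0,0.4],[0,0,0,0.05,-0.43,0,0.4]],
  ],
)

```text
t: 8.68
tool_pos: [0.5192, -0.1026, 0.3952]
tcp_rot: [-180.0, -0.0, -7.0]
contact_force: [0.1, 0.8, 0.7]
grip_width: 0.0617
gripper_force: 0.0
```

servo_tool(
  targets=[
    [[0,0,0,0.05,-0.43,0,0.4],[0,0,0,0.05,-0.43,0,0.4],[0,0,0,0.05,-0.43,0,0.4],[0,0,0,0.05,-0.43,0,0.4],[0,0,0,0.05,-0.43,0,0.4],[0,0,0,0.05,-0.43,0,0.4],[0,0,0,0.05,-0.43,0,0.4],[0,0,0,0.05,-0.43,0,0.4],[0,0,0,0.05,-0.43,0,0.4],[0,0,0,0.05,-0.43,0,0.4]],
  ],
)

```text
t: 9.52
tool_pos: [0.6001, 0.2344, 0.395]
tcp_rot: [180.0, 0.0, -7.0]
contact_force: [1.0, -0.2, 1.0]
grip_width: 0.0616
gripper_force: 0.0
```

servo_tool(
  targets=[
    [[0,0,0,0,0,0,0.4],[0,0,0,0,0,0,0.4],[0,0,0,0,0,0,0.4],[0,0,0,0,0,0.2,0.4],[0,0,0,0,0,0.25,0.4],[0,0,0,0,0,0.25,0.4],[0,0,0,0,0,0.25,0.4],[0,0,0,0,0,0,0.4],[0,0,0,0,0,0,0.4],[0,0,0,0,0,0,0.4]],
  ],
)

```text
t: 10.35
tool_pos: [0.6006, 0.2316, 0.3205]
tcp_rot: [-180.0, -0.1, -7.0]
contact_force: [-0.1, -0.7, 1.1]
grip_width: 0.0619
gripper_force: 0.0
```

servo_tool(
  targets=[
    [[0,0,0,0.02,0,0.24,0.4],[0,0,0,0,0,0.24,0.4],[0,0,0,0,0,0.24,0.4],[0,0,0,0,0,0.24,0.4],[0,0,0,0,0,0.12,0.4],[0,0,0,0,0,0.11,0.4],[0,0,0,0,0,0,0.4],[0,0,0,0,0,0,0.4],[0,0,0,0,0,0,0.4],[0,0,0,0,0,0,0.4]],
  ],
)

```text
t: 11.18
tool_pos: [0.6023, 0.2324, 0.2254]
tcp_rot: [-180.0, -0.1, -6.9]
contact_force: [-0.2, 0.3, -0.2]
grip_width: 0.0619
gripper_force: 0.0
```

```bash
python3 - <<'E'
from h import *
s=cams.snapshot("side")[...,::-1]
cv2.imwrite("pics/w1.png",cv2.resize(s[220:340,170:330],(800,600),interpolation=2)); st=ctrl.state();print(st['tool_pos'],st['contact_force'])
E
```

```text
[0.60223173 0.23239986 0.22523295] [ 0.01227464 -0.44564545  0.22648646]
```

View pics/w1.png

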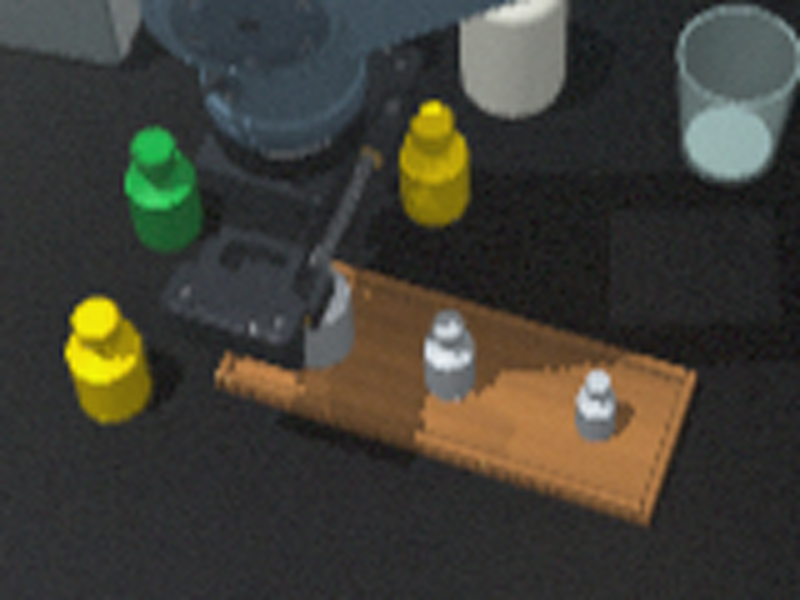

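The fingers straddle the large weight, whose body shows at (330,330). The mid weight, the small weight and the look-alikes are untouched. I'll close and lift.

servo_tool(
  targets=[
    [[0,0,0,0,0,0,-0.3],[0,0,0,0,0,0,-0.3],[0,0,0,0,0,0,-1],[0,0,0,0,0,0,-1],[0,0,0,0,0,0,-1],[0,0,0,0,0,0,-1],[0,0,0,0,0,0,-1],[0,0,0,0,0,0,-1],[0,0,0,0,0,0,-1],[0,0,0,0,0,0,-1]],
  ],
  squeeze=40,
)

```text
t: 12.07
tool_pos: [0.6018, 0.2325, 0.224]
tcp_rot: [-180.0, -0.0, -6.9]
contact_force: [-0.3, 2.1, 0.7]
grip_width: 0.0227
gripper_force: 40.0
```

servo_tool(
  targets=[
    [[0,0,0,0,0,0,-1],[0,0,0,0,0,0,-1],[0,0,0,0,0,-0.05,-1],[0,0,0,0,0,-0.1,-1],[0,0,0,0,0,-0.15,-1],[0,0,0,0,0,-0.2,-1],[0,0,0,0,0,-0.2,-1],[0,0,0,0,0,-0.2,-1],[0,0,0,0,0,-0.1,-1],[0,0,0,0,0,0,-1]],
  ],
)

```text
t: 12.9
tool_pos: [0.6025, 0.2323, 0.3071]
tcp_rot: [-179.9, -0.3, -6.9]
contact_force: [1.7, -0.0, -5.1]
grip_width: 0.0224
gripper_force: 40.0
```

servo_tool(
  targets=[
    [[0,0,0,0,0,-0.1,-1],[0,0,0,0,0,-0.2,-1],[0,0,0,0,0,-0.25,-1],[0,0,0,0,0,-0.25,-1],[0,0,0,0,0,-0.25,-1],[0,0,0,0,0,-0.25,-1],[0,0,0,0,0,-0.2,-1],[0,0,0,0,0,-0.1,-1],[0,0,0,0,0,0,-1],[0,0,0,0,0,0,-1]],
  ],
)

```text
t: 13.73
tool_pos: [0.6015, 0.2322, 0.431]
tcp_rot: [180.0, 0.1, -6.9]
contact_force: [-0.2, -0.7, -5.9]
grip_width: 0.0223
gripper_force: 40.0
```

servo_tool(
  targets=[
    [[0,0,0,0.01,0.1,0,-1],[0,0,0,0.02,0.2,0,-1],[0,0,0,0.03,0.25,0,-1],[0,0,0,0.03,0.25,0,-1],[0,0,0,0.03,0.25,0,-1],[0,0,0,0.03,0.25,0,-1],[0,0,0,0.03,0.25,0,-1],[0,0,0,0.03,0.25,0,-1],[0,0,0,0.03,0.25,0,-1],[0,0,0,0.03,0.25,0,-1]],
  ],
)

```text
t: 14.57
tool_pos: [0.6005, 0.0455, 0.4299]
tcp_rot: [180.0, 0.2, -6.9]
contact_force: [0.3, -0.0, -4.2]
grip_width: 0.0224
gripper_force: 40.0
```

servo_tool(
  targets=[
    [[0,0,0,0.03,0.25,0,-1],[0,0,0,0.03,0.25,0,-1],[0,0,0,0.03,0.25,0,-1],[0,0,0,0.03,0.25,0,-1],[0,0,0,0.03,0.25,0,-1],[0,0,0,0.03,0.25,0,-1],[0,0,0,0.03,0.25,0,-1],[0,0,0,0.03,0.25,0,-1],[0,0,0,0.03,0.25,0,-1],[0,0,0,0.03,0.25,0,-1]],
  ],
)

```text
t: 15.4
tool_pos: [0.6003, -0.1558, 0.4299]
tcp_rot: [-180.0, 0.2, -6.9]
contact_force: [0.2, -0.8, -4.7]
grip_width: 0.0225
gripper_force: 40.0
```

servo_tool(
  targets=[
    [[0,0,0,0.03,0.25,0,-1],[0,0,0,0.03,0.25,0,-1],[0,0,0,0.03,0.25,0,-1],[0,0,0,0.02,0.2,0,-1],[0,0,0,0.02,0.15,0,-1],[0,0,0,0.01,0.1,0,-1],[0,0,0,0,0,0,-1],[0,0,0,0,0,0,-1],[0,0,0,0,0,0,-1],[0,0,0,0,0,0,-1]],
  ],
)

```text
t: 16.23
tool_pos: [0.6008, -0.25, 0.432]
tcp_rot: [-180.0, -0.0, -6.8]
contact_force: [0.1, -0.5, -5.3]
grip_width: 0.0225
gripper_force: 40.0
```

```bash
python3 - <<'E'
from h import *
s=cams.snapshot("side")[...,::-1]
cv2.imwrite("pics/sideB.png",s);cv2.imwrite("pics/w2.png",cv2.resize(s[30:210,200:360],(533,600),interpolation=2)); st=ctrl.state();print(st['tool_pos'],st['tcp_rot'],st['contact_force'],st['grip_width'])
E
```

```text
[ 0.60079191 -0.25006249  0.4320711 ] [-1.79988726e+02 -8.32822498e-03 -6.80611088e+00] [-0.25103411 -0.59837017 -4.87145771] 0.022166992998898193
```

View pics/w2.png

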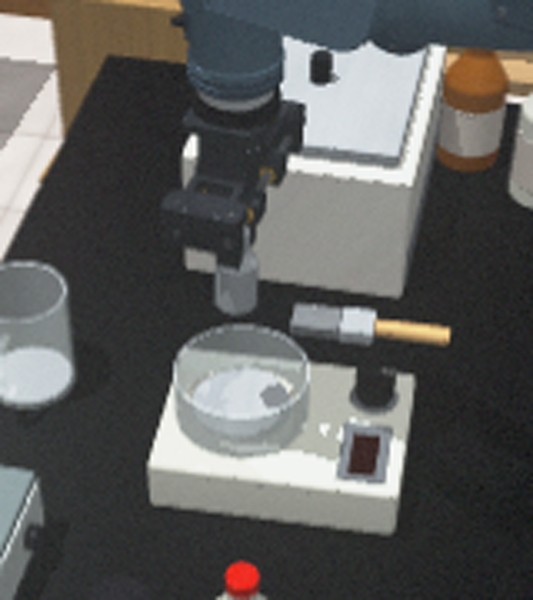

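```bash
python3 - <<'E'
from h import *
f=533/160
for n,X in dict(bot=[.6008,-.25,.214],top=[.6008,-.25,.26],pan=[.598,-.2565,.08],rimL=[.666,-.2565,.122],rimR=[.53,-.2565,.122],rimN=[.598,-.1885,.122],rimF=[.598,-.3245,.122]).items():
    print(n,((proj("side",X)-[200,30])*f).round(1))
E
```

```text
bot [234.6 298.9]
top [234.5 259. ]
pan [238.9 400.8]
rimL [171.9 359.5]
rimR [306.7 379.1]
rimN [223.9 415.7]
rimF [253.  325.5]
```

The weight hangs upright over the pan. Its bottom is at (237,313) and the ring rim spans x 174–310 at about y 370. Both are offset equally (~2.5 px) from prediction, which is camera bias, so their relative position is right. I'll centre and lower.

servo_tool(
  targets=[
    [[0,0,0,-0.025,0.085,0,-1],[0,0,0,0,0,0,-1],[0,0,0,0,0,0.1,-1],[0,0,0,0,0,0.2,-1],[0,0,0,0,0,0.2,-1],[0,0,0,0,0,0.2,-1],[0,0,0,0,0,0.15,-1],[0,0,0,0,0,0.1,-1],[0,0,0,0,0,0,-1],[0,0,0,0,0,0,-1]],
  ],
)

```text
t: 17.12
tool_pos: [0.5978, -0.2576, 0.3557]
tcp_rot: [-180.0, 0.0, -6.9]
contact_force: [0.2, 0.3, -4.4]
grip_width: 0.0223
gripper_force: 40.0
```

servo_tool(
  targets=[
    [[0,0,0,0,0,0.1,-1],[0,0,0,0,0,0.1,-1],[0,0,0,0,0,0.1,-1],[0,0,0,0,0,0.1,-1],[0,0,0,0,0,0.1,-1],[0,0,0,0,0,0.05,-1],[0,0,0,0,0,0,-1],[0,0,0,0,0,0,-1],[0,0,0,0,0,0,-1],[0,0,0,0,0,0,-1]],
  ],
)

```text
t: 17.95
tool_pos: [0.598, -0.2578, 0.3126]
tcp_rot: [180.0, -0.1, -6.9]
contact_force: [-1.3, 0.5, -4.2]
grip_width: 0.0225
gripper_force: 40.0
```

```bash
python3 - <<'E'
from h import *
s=cams.snapshot("side")[...,::-1]
cv2.imwrite("pics/w3.png",cv2.resize(s[90:210,220:340],(600,600),interpolation=2)); st=ctrl.state();print(st['tool_pos'],st['tcp_rot'],st['contact_force'],st['grip_width'])
x,y,z=st['tool_pos']
for n,X in dict(bot=[x,y,z-.218],top=[x,y,z-.172],pan=[.598,-.2565,.08],rimR=[.53,-.2565,.122]).items(): print(n,((proj("side",X)-[220,90])*5).round(1))
E
```

```text
[ 0.59800864 -0.25772446  0.31260397] [ 1.79968458e+02 -5.86192804e-02 -6.87841171e+00] [-0.03588096 -0.12687988 -4.16895001] 0.022173598813011668
bot [258.9 284.1]
top [259.  231.3]
pan [258.5 301.6]
rimR [360.3 269.1]
```

View pics/w3.png

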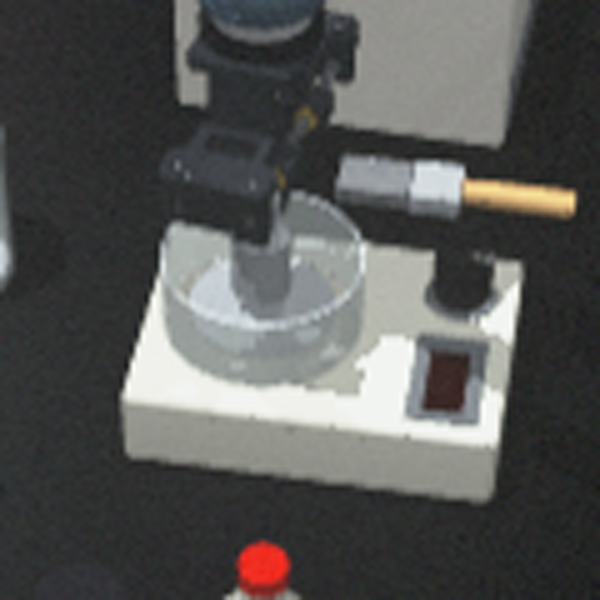

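The weight is centred in the ring: body x 235–292 against ring 162–365. Its underside is about 14.6 mm above the pan, so I'll lower 4 mm and settle.

servo_tool(
  targets=[
    [[0,0,0,0,0,0.02,-1],[0,0,0,0,0,0.03,-1],[0,0,0,0,0,0,-1],[0,0,0,0,0,0,-1],[0,0,0,0,0,0,-1],[0,0,0,0,0,0,-1],[0,0,0,0,0,0,-1],[0,0,0,0,0,0,-1],[0,0,0,0,0,0,-1],[0,0,0,0,0,0,-1]],
  ],
)

```text
t: 18.83
tool_pos: [0.5978, -0.2576, 0.3079]
tcp_rot: [180.0, -0.0, -6.9]
contact_force: [-0.4, 0.3, -6.0]
grip_width: 0.0224
gripper_force: 40.0
```

```bash
python3 -c "
from rig import ctrl,ticket
s=ctrl.state();print(s['tool_pos'],s['contact_force'],s['qd'])
print(ticket.hand_in())"
```

```text
[ 0.59781976 -0.25756609  0.30794073] [-0.39347068  0.29174788 -5.97613116] [ 0.01737372  0.02424049  0.00210391  0.10131554 -0.05518491  0.08869883]
the job is handed in; nothing more can be done
None
```

I turned the key to its stop and it sprang back, then handed the job in (no verdict shown) at about 19 s with the 0.5 kg weight held still and upright over the pan's centre, its underside about 10 mm above the pan by my estimate.

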